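# Fetch the cup of nuts from behind the screw tin

### The arm

A 6-joint arm with a two-finger parallel gripper is mounted at the origin on a cart in front of the work surface, level with it; the furniture and walls round the work are solid. World frame = base frame: x ahead of the robot, y to its left, z up, the work surface at z = 0. Lengths are in m, angles in rad, forces in N, time in s.
With the tool pointing down it reaches from about 0.275 to 0.725 m from the base axis. Payload 15.9 kg.
Tool frame: the origin (TCP) lies midway between the tips of the shut fingers; the grasp point (between the pads) lies 19 mm behind it; z points along the fingers, y is the line along which they close (so a half turn about z gives the same grasp; the last joint's range is limited). The gripper opens to 85 mm and grips with 20 to 120 N. Pads are 22 mm wide; open, the fingers measure 114 mm over their backs; the gripper's body (76 mm by 85 mm) begins 54 mm behind the grasp point. The pads swing forward as they close: fully open they stand 13 mm farther back than shut.
Start: joints at [-1.171, 0.213, -0.034, 1.323, 0, 1.571], TCP at [0.195, -0.461, 0.231] pointing down, gripper open.
Joint ranges: [-2.98, 2.98], [-0.74, 1.72], [-1.14, 1.35], [-2.1, 2.04], [-1.57, 1.44], [-3.14, 3.14]. Speed limits (rad/s): [1.89, 1.89, 2.39, 2.57, 3.14, 3.14].

### API

Orientations are given as a unit quaternion [x, y, z, w].
In Python, from cell import r, eyes, finish_job, finder gives the robot as it stands.
- The arm moves only by the tool servo_tool, never from a script. Its argument "deltas" is a list that holds one entry, the list of rows, each a list of 7 numbers: the turn, a rotation vector about the tool's x, y, z normalised to -1 to 1, where 1 is 0.5 rad, then the shift along the tool's x, y, z normalised to -1 to 1, where 1 is 75 cm, then the opening, from -1 (shut) to 1 (fully open), so that 0 is half open. In form: [[[ax, ay, az, dx, dy, dz, claw], ...]]. A call has exactly 8 rows; each row is the pose to reach, as a shift and turn from the pose commanded when the call began, along the tool's axes at that moment; what a row does not reach only later rows make up. A row lasts 1/10 s, in which the tool goes at most 50 mm and 8.59 degrees, less where a joint would pass 70% of its speed; a pose out of reach is approached as far as the arm can. A call with a number of a shift or a turn outside -1 to 1 is refused whole. A call with a gripper value outside its range is refused whole. The fingers move at their own pace and stop on an object; the grip force is fixed at half the most. Time passes only in rows, so rows that repeat a pose let the fingers close, or fill a call up. It gives the time, the measured TCP pose, the force, the opening and the grip force at its end, in the units of the state.
- r.sense(): the state, without advancing time (a new reading comes with each control period).
- eyes.snapshot(name): name is "side" or "top"; returns the picture (420x560x3 uint8, red, green, blue); there is no depth.
- eyes.calibration(name): a dict with "mtx" (3x3 intrinsics, pixels), "origin" and "attitude" of the camera in the world. Camera axes: x right, y down, z forward; pixel columns grow to the right and rows downward; lengths in m; the calibration is good to about 2 mm. A picture is of the moment at which its call begins. calibration takes no time and is no camera call.
- finish_job(): hands the job in; it is judged then, once.
Trained networks look in the newest picture that a camera, given by its name, has taken for a name from the list of things; names that differ only in an ending like _2 or _b are one class to them, and where a whole thing is asked for, a point or a joint stands for the part that bears it (a point fixed in the world has none). Each returns a list of dicts, best first, with "score" (0 to 1); they miss things now and then, are a little off and sometimes report something else, mostly with a low value. They report only what shows in the picture. A call takes as long as a camera call.
- finder.look_for(camera, query): "extent" ([centre column, centre row, width, height] as shares, 0 to 1, of the picture: columns of its width, rows of its height, round what is visible of it).
- finder.landmark_of(camera, query): "xy" ([column, row] as shares, 0 to 1, of the picture: columns of its width, rows of its height: a listed point, or the origin of a listed thing).
The state is a dict: "clock": time; "qpos": joint angles; "joint_vel": joint speeds; "effort": joint torques, N m; "position": TCP position; "ee_rot": TCP orientation; "wrist_force": force on the tool from outside, world axes, zero at the start; "moment": the same for the moment, N m; "gripper_width": opening from 0.0 (shut) to 1.0 (fully open); "grasp_force": force on a finger pad.
Only numpy, scipy, OpenCV 4.12 (cv2) and the standard library are available. Lean on these libraries where they do the work, as an engineer would, in place of code of your own. Each camera call takes 0.05 s, during which the arm holds its last target. There are 200 camera calls.

### The job

The nuts for the next job are in the orange lift-out cup of the sloping wooden organiser, behind the blue tin that stands on the organiser's front ledge. Move the tin out of the way, draw the orange cup straight out of its sloping well and stand it upright on the floor of the empty bay of the kit tray with all four nuts still in it, then put the tin back upright on the ledge where it stood. Leave the two grey cups, the orange clamp and the flat drill tin as they are.

Things in the scene. Friction and masses are not known exactly. Their poses are not given: they have to be found in the camera images.
- organiser: Wooden organiser fixed to the bench, 201 mm wide (y), x from -88 to +97 mm, 83 mm high. Origin: on the bench top, mid-width, under the riser between ledge (in front) and sloping face; x to its back, y to its left, z up. The face slopes up to the back at 26 deg from level, from z = 43 mm at x = 0 to 81 mm at x = 76, and holds three cups side by side, 60 mm apart; any may be the orange one.
- ledge (a point): Middle of the organiser's flat front ledge, 12 mm above the bench, 37 mm in front of the riser; axes as the organiser's. The ledge runs from the riser 81 mm to the front, where a lip 6 mm high and 7 mm thick ends it; it is open at both ends. The bench to the organiser's left is clear as far as 0.23 m from its middle, room for the tin.
- well (a point): Middle of the mouth of the middle well in the sloping face. Its z axis points out of the well, leaning 26 deg from vertical toward the ledge; x up the slope, y across. The wells are 69 (x) by 55 (y) mm, 30 mm deep, at y = -60, 0, +60 mm, sunk square to the face, so a cup comes out only along this z axis.
- orange_cup: Orange lift-out cup, loose, 66 (x) by 52 (y) mm, 36 mm high to the rim, walls 2.5 mm, 0.19 kg with its nuts. In its well it has 1.5 mm play each side; its rim stands 6 mm above the sloping face. Origin: centre of its underside; z out of its mouth (axes as the well's at the start). A grip web, 8 mm thick (x), 40 mm wide (y), crosses its middle and rises 30 mm above the rim.
- cup_grip (a point): Centre of the part of the orange cup's grip web above the rim: 54 mm above the underside, 12 mm below the web's top, 18 mm above the rim. Axes as the cup's: the web's flat sides face +x and -x, so it is pinched along x with the tool pointing along -z.
- blue_tin: Blue lidded screw tin, loose, upright cylinder 67 mm in diameter, 72 mm high, 0.14 to 0.28 kg. Origin: centre of its underside. At the start it stands on the ledge in front of the orange cup, a few mm from the riser, in the way of the hand and of the cup's way out.
- kit_tray: Dark steel tray fixed to the bench, 206 (x) by 152 (y) mm, 28 mm high, walls and floor 4 mm. Origin: centre of its underside; x to its back, y to its left. A divider across the middle parts it into an empty back bay (farther from the robot) and a front bay with the orange clamp.
- empty_bay (a point): Centre of the floor of the tray's empty back bay, 4 mm above the bench; the bay is 97 (x) by 144 (y) mm inside, its walls 24 mm high. Axes as the tray's. Between tray and organiser stands a palm sander, 140 mm tall (a fixed bystander, its lead runs to the front): pass above it.
- nut_1: Steel hexagonal coupling nut, loose, about 16 mm across, 22 mm long, 25 g, in the orange cup. Origin: centre of one end.
- nut_2: Same as nut_1.
- nut_3: Same as nut_1.
- nut_4: Same as nut_1.
- grey_cup_1: Grey cup of the same shape and size as the orange one, in another well of the organiser. Leave it there.
- grey_cup_2: Same as grey_cup_1, in the third well.
- orange_clamp: Orange spring clamp, loose, 71 x 134 x 21 mm, lying flat in the front bay of the tray. Leave it there.
- drill_tin: Flat dark green hinged tin, loose, shut, 78 x 113 x 34 mm, lying towards the back of the bench. Origin: centre of its underside. Leave it there.

How it is judged:
On the way, in this order (a step that is already met when the one before it is completed fails the run):
1. the blue tin is moved clear of the way out of the orange cup (distance of blue_tin from where it was at the start of the episode above 0.06 m), for 0.1 s.
2. the orange cup stands upright on the floor of the empty bay with its four nuts in it (x of orange_cup in the frame of empty_bay between -0.046 and 0.046 m and y of orange_cup in the frame of empty_bay between -0.07 and 0.07 m and z of orange_cup in the frame of empty_bay below 0.005 m and angle between orange_cup's own z axis and vertical below 0.1 rad and z of nut_1 in the frame of orange_cup between -0.005 and 0.042 m and x of nut_1 in the frame of orange_cup between -0.034 and 0.034 m and y of nut_1 in the frame of orange_cup between -0.027 and 0.027 m and z of nut_2 in the frame of orange_cup between -0.005 and 0.042 m and x of nut_2 in the frame of orange_cup between -0.034 and 0.034 m and y of nut_2 in the frame of orange_cup between -0.027 and 0.027 m and z of nut_3 in the frame of orange_cup between -0.005 and 0.042 m and x of nut_3 in the frame of orange_cup between -0.034 and 0.034 m and y of nut_3 in the frame of orange_cup between -0.027 and 0.027 m and z of nut_4 in the frame of orange_cup between -0.005 and 0.042 m and x of nut_4 in the frame of orange_cup between -0.034 and 0.034 m and y of nut_4 in the frame of orange_cup between -0.027 and 0.027 m), for 0.2 s.
At the end, for the whole second after the job is handed in: The orange cup stands upright (within 0.1 rad) on the floor of the empty back bay of the tray, its four nuts in it; the blue tin stands upright (within 0.1 rad) on the ledge within 20 mm of where it stood at the start; both at rest (all of step 2 and distance of blue_tin from where it was at the start of the episode below 0.02 m and angle between blue_tin's own z axis and vertical below 0.1 rad and z of blue_tin in the frame of organiser between 0.009 and 0.015 m and linear speed of each of orange_cup, blue_tin below 0.02 m/s); the robot touches nothing.
It fails at once if a grey cup, the orange clamp or the drill tin is moved from its place (distance of any of grey_cup_1, grey_cup_2, orange_clamp, drill_tin from where it was at the start of the episode above 0.03 m).
It also fails if it takes over 69 s, if anything falls off the work surface, if the arm or the gripper's body presses on something with over 40 N, if the wrist force passes 120 N, or if a joint passes its speed limit or range.

## Working session

There is one attempt and no reset: what is moved stays moved. The work goes in short steps, Python scripts to look and compute and a tool call to move; the robot and the scene stay as the last step left them, time stands still between calls to the robot, and variables do not carry over. Pictures are saved under pics/ and viewed, at most 10 in all, crops included, and the job is handed in when it is done.

Besides the shell and the picture viewer there is one more tool, called after "Call:" as name([rows], argument=value, ...), one row to a line, values as JSON. servo_tool: Moves the arm, as the interface text tells. Its arguments: {"type":"object","properties":{"deltas":{"type":"array"}},"required":["deltas"]}

```bash
mkdir -p pics; ls; python3 - <<'E'
from cell import r,eyes,finder
import cv2
s=r.sense();print(s)
for c in("side","top"):
    k=eyes.calibration(c);print(c,k)
    im=eyes.snapshot(c);cv2.imwrite(f"pics/{c}0.png",im[:,:,::-1])
    for q in("ledge","well","orange_cup","cup_grip","blue_tin","kit_tray","empty_bay","organiser"):
        for d in finder.landmark_of(c,q)[:2]: print(c,q,round(d["score"],2),[round(d["xy"][0]*560,1),round(d["xy"][1]*420,1)])
E
```

```text
pics
{'clock': 0.0, 'qpos': array([-1.17098559e+00,  2.13367847e-01, -3.50821167e-02,  1.32349219e+00,
        3.02995206e-06,  1.57081457e+00]), 'joint_vel': array([-5.55393250e-04, -9.64620630e-04, -5.93453626e-06, -1.43845070e-03,
        1.41761841e-03, -7.41203610e-04]), 'effort': array([ 2.18742216e-04, -6.86153841e+01,  4.87123418e+01,  1.73311756e-02,
       -2.54276148e-05,  2.59984034e-05]), 'position': array([ 0.1944869 , -0.46024517,  0.23080119]), 'ee_rot': array([ 9.80087024e-01,  1.98567611e-01, -1.12287863e-04, -5.61805637e-04]), 'wrist_force': array([ 0.63095797, -0.35508254, -1.28989659]), 'moment': array([ 0.00748093, -0.04789927,  0.00287401]), 'grasp_force': 0.0, 'gripper_width': 1.0015535762514276}
side {'mtx': array([[473.14939544,   0.        , 279.38687593],
       [  0.        , 473.14939544, 205.23834988],
       [  0.        ,   0.        ,   1.        ]]), 'origin': array([1.50789648, 0.38680826, 1.20941951]), 'attitude': array([ 0.49899025,  0.78826526, -0.30913949, -0.18460604])}
side ledge 0.8 [354.9, 239.9]
side ledge 0.62 [335.4, 241.0]
side well 0.7
[... 309 characters left out ...]
[506.82383113,   0.        , 275.77414889],
       [  0.        , 506.82383113, 214.72136367],
       [  0.        ,   0.        ,   1.        ]]), 'origin': array([ 0.39845355, -0.06642113,  1.33685486]), 'attitude': array([-0.69497971,  0.7153249 , -0.0455848 ,  0.0568816 ])}
top ledge 0.73 [190.6, 228.9]
top ledge 0.51 [288.4, 169.5]
top well 0.67 [178.2, 197.9]
top well 0.44 [214.9, 220.1]
top orange_cup 0.96 [202.3, 190.3]
top orange_cup 0.17 [186.8, 213.7]
top cup_grip 0.81 [200.2, 193.2]
top blue_tin 0.72 [210.9, 222.0]
top blue_tin 0.36 [417.3, 254.6]
top kit_tray 0.65 [418.7, 255.6]
top empty_bay 0.62 [416.9, 235.6]
top organiser 0.78 [186.3, 214.5]
top organiser 0.58 [200.4, 201.2]
```

View pics/top0.png

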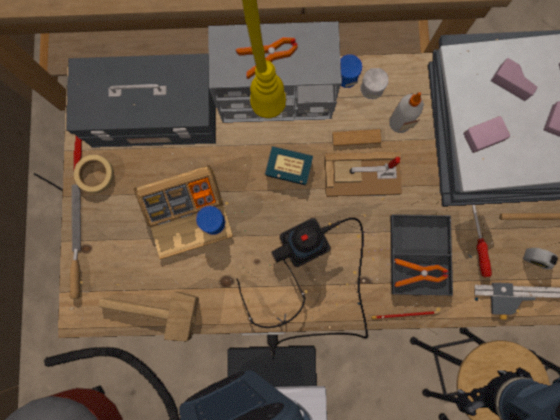

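View pics/side0.png

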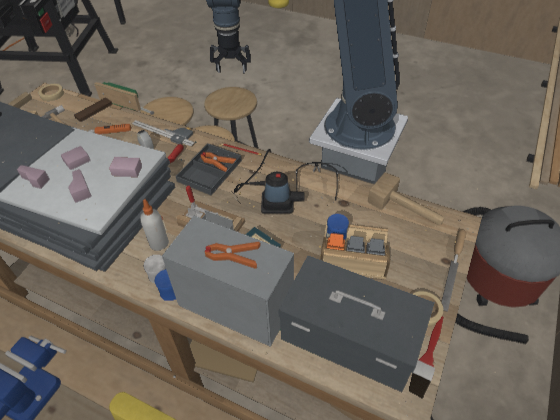

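The top view shows the organiser at about (183,212), turned slightly. The orange cup is in its right well (203,192), with the tin at (210,221) in front. The sander is at (303,242) and the tray at (420,255), its back bay empty. Next I'll zoom in to fit poses.

```bash
python3 - <<'E'
import cv2
t=cv2.imread("pics/top0.png");s=cv2.imread("pics/side0.png")
a=cv2.resize(t[160:265,125:245],None,fx=5,fy=5,interpolation=cv2.INTER_CUBIC)
b=cv2.resize(s[205:285,310:400],None,fx=5,fy=5,interpolation=cv2.INTER_CUBIC)
cv2.imwrite("pics/ctop.png",a);cv2.imwrite("pics/cside.png",b)
E
cat > h.py <<'E'
import numpy as np, cv2
from scipy.spatial.transform import Rotation as R
from cell import r,eyes,finder
def cam(c):
    k=eyes.calibration(c);return k["mtx"],np.array(k["origin"]),R.from_quat(k["attitude"]).as_matrix()
def proj(c,P):
    M,o,A=cam(c);q=(np.atleast_2d(P)-o)@A@M.T;return q[:,:2]/q[:,2:]
def onz(c,uv,z):
    M,o,A=cam(c);d=A@np.linalg.solve(M,[*uv,1]);return o+d*(z-o[2])/d[2]
def tri(uvs):
    S=np.zeros((3,3));b=np.zeros(3)
    for c,uv in uvs.items():
        M,o,A=cam(c);d=A@np.linalg.solve(M,[*uv,1]);d/=np.linalg.norm(d);K=np.eye(3)-np.outer(d,d);S+=K;b+=K@o
    return np.linalg.solve(S,b)
E
python3 -c "
from h import *
for z,p in((.012,(190.6,228.9)),(.0,(186.3,214.5)),(.0,(418.7,255.6)),(.004,(416.9,235.6)),(.084,(210.9,222))): print(p,onz('top',p,z).round(3))
print(onz('side',(207,170.2),0).round(3),onz('side',(201,178.9),.004).round(3),onz('side',(352.6,249.3),0).round(3),onz('side',(337.5,235.4),.012).round(3))
print(tri({'top':(200.2,193.2),'side':(335.6,235.8)}))
"
```

```text
(190.6, 228.9) [0.561 0.178 0.012]
(186.3, 214.5) [0.602 0.192 0.   ]
(418.7, 255.6) [ 0.474 -0.419  0.   ]
(416.9, 235.6) [ 0.527 -0.417  0.004]
(210.9, 222) [0.568 0.114 0.084]
[ 0.484 -0.428  0.   ] [ 0.535 -0.421  0.004] [0.601 0.185 0.   ] [0.578 0.124 0.012]
[0.64175595 0.13758572 0.08975781]
```

View pics/ctop.png

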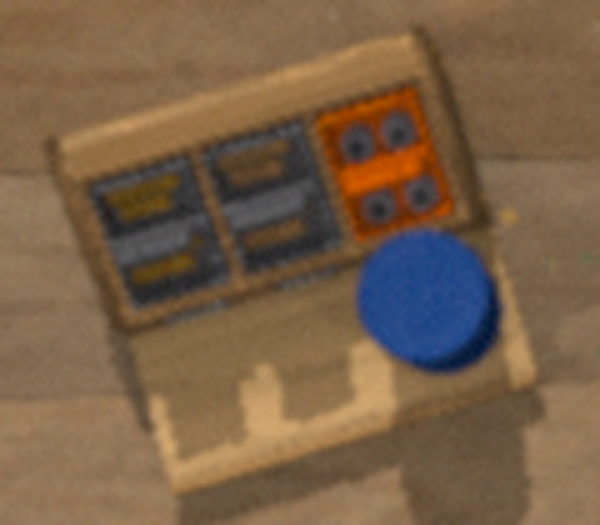

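View pics/cside.png

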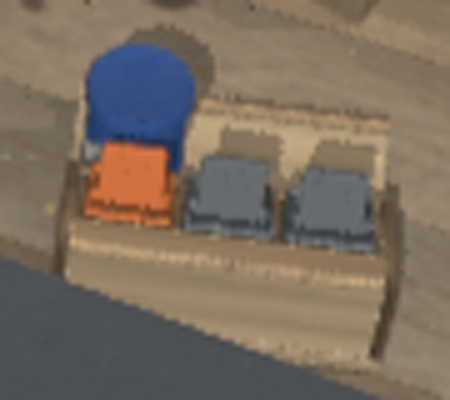

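```bash
cat > fit.py <<'E'
from h import *
from scipy.optimize import least_squares
T=lambda L:np.array(L)/5+[125,160]
S=lambda L:np.array(L)/5+[310,205]
t=np.radians(26);ex=np.array([np.cos(t),0,np.sin(t)]);n=np.array([-np.sin(t),0,np.cos(t)])
wc=np.array([.038,0,.062])
def rim(y,cs): return [wc+[0,y,0]+ex*.033*a+[0,.026*b,0]+n*.006 for a,b in cs]
q=[(1,1),(1,-1),(-1,-1),(-1,1)]
Pt=rim(-.06,q)+rim(0,q)+rim(.06,q)+[[-.088,.1,.018],[-.088,-.1,.018]]
ut=T([(318,115),(415,85),(452,215),(358,242),(205,150),(303,123),(340,248),(240,275),(90,180),(188,155),(225,285),(130,305),(178,490),(533,385)])
Ps=rim(-.06,q[1::-1])+rim(0,q[1::-1])+rim(.06,q[1::-1])
us=S([(85,218),(170,224),(187,230),(275,237),(287,243),(375,250)])
Rz=lambda a:R.from_euler('z',a).as_matrix()
def res(p,Pt=Pt,Ps=Ps):
    f=lambda P:np.array(P)@Rz(p[2]).T+[p[0],p[1],0]
    return np.r_[(proj('top',f(Pt))-ut).ravel(),(proj('side',f(Ps))-us).ravel()]
s=least_squares(res,[.6,.19,.28],loss='soft_l1');print(s.x.round(4),res(s.x).reshape(-1,2).round(1).tolist())
p=s.x
tin=[onz('top',T([(427,298)])[0],.084),onz('side',S([(140,82)])[0],.084)];print('tin',np.round(tin,4))
for w in tin: print('tin in org',(Rz(p[2]).T@(w-[p[0],p[1],0])).round(4))
O=Rz(p[2]);g=wc+[0,-.06,0]+n*(.024)
print('grip',(O@g+[p[0],p[1],0]).round(4),'n',(O@n).round(4),'ex',(O@ex).round(4))
for uv in((392,214),(451,214),(451,295),(391,295)): print('tray',onz('top',uv,.028).round(3))
print('sander',onz('top',(303,240),.1).round(3), 'lamp',onz('top',(268,92),.3).round(3))
E
python3 fit.py
```

```text
[0.5969 0.1881 0.2577] [[-0.8, 0.6], [-0.4, 0.9], [-0.1, -1.1], [-0.7, -0.8], [-1.0, 0.2], [-0.8, -0.1], [-0.1, -1.2], [0.4, -0.9], [-0.9, 0.8], [-0.7, 0.1], [0.4, -2.0], [-0.2, -0.3], [-2.6, 0.1], [0.1, -0.5], [-1.0, -3.4], [-0.5, -2.1], [-1.2, -3.0], [-1.1, -1.8], [-0.8, -2.7], [-0.5, -1.5]]
tin [[0.5743 0.1149 0.084 ]
 [0.5816 0.1209 0.084 ]]
tin in org [-0.0405 -0.065   0.084 ]
tin in org [-0.0319 -0.061   0.084 ]
grip [0.6388 0.137  0.0836] n [-0.4239 -0.1117  0.8988] ex [0.8691 0.229  0.4384]
tray [ 0.583 -0.35   0.028]
tray [ 0.578 -0.503  0.028]
tray [ 0.371 -0.487  0.028]
tray [ 0.375 -0.335  0.028]
sander [ 0.515 -0.114  0.1  ] lamp [ 0.816 -0.043  0.3  ]
```

```bash
cat > m.py <<'E'
# usage: way([[(x,y,z,yaw,tilt),...call1],[...call2]]) yaw: tool-x heading; tilt: tool leans by rotation 'axis' string
from h import *
def Rd(yaw,tilt=0,lean=0):
    # tool down, tool x at heading yaw; tool z tilted outward by tilt toward heading lean
    A=R.from_euler('z',yaw)*R.from_euler('x',np.pi)
    return R.from_rotvec(tilt*np.array([np.sin(lean),-np.cos(lean),0]))*A
def way(calls,start=None):
    if start is None:
        s=r.sense();p,A=s["position"],R.from_quat(s["ee_rot"])
    else: p,A=np.array(start[:3]),Rd(*start[3:])
    for c in calls:
        for w in c:
            q,B=np.array(w[:3]),Rd(*w[3:])
            print([*(float(x) for x in ((A.inv()*B).as_rotvec()/.5).round(3)),*(float(x) for x in (A.inv().apply(q-p)/.75).round(4))])
        p,A=q,B;print()
E
python3 - <<'E'
from m import *
print(tri({'top':(268,100),'side':(278,2)}))
print(r.sense()['clock'])
o=.258
way([[(.3,-.2,.24,.38)],[(.577,.117,.17,o)]])
E
```

```text
[ 0.62173107 -0.05246793  0.75772615]
0.9
[0.0, 0.0, 0.04, 0.2647, -0.2653, -0.0116]

[-0.0, -0.0, 0.244, 0.4998, -0.2555, 0.0933]
```

Call:
servo_tool([
  [[0, 0, 0.04, 0.265, -0.265, -0.012, 1], [0, 0, 0.04, 0.265, -0.265, -0.012, 1], [0, 0, 0.04, 0.265, -0.265, -0.012, 1], [0, 0, 0.04, 0.265, -0.265, -0.012, 1], [0, 0, 0.04, 0.265, -0.265, -0.012, 1], [0, 0, 0.04, 0.265, -0.265, -0.012, 1], [0, 0, 0.04, 0.265, -0.265, -0.012, 1], [0, 0, 0.04, 0.265, -0.265, -0.012, 1]],
])

```text
clock: 1.7
position: [0.3006, -0.1998, 0.2405]
ee_rot: [0.982, 0.19, 0.0, 0.0]
wrist_force: [-1.6, 0.8, 0.2]
gripper_width: 0.999
grasp_force: 0.0
```

Call:
servo_tool([
  [[0, 0, 0.244, 0.5, -0.255, 0.0, 1], [0, 0, 0.244, 0.5, -0.255, 0.0, 1], [0, 0, 0.244, 0.5, -0.255, 0.0, 1], [0, 0, 0.244, 0.5, -0.255, 0.0, 1], [0, 0, 0.244, 0.5, -0.255, 0.0, 1], [0, 0, 0.244, 0.5, -0.255, 0.0, 1], [0, 0, 0.244, 0.5, -0.255, 0.0, 1], [0, 0, 0.244, 0.5, -0.255, 0.0, 1]],
])

```text
clock: 2.5
position: [0.5608, 0.0957, 0.2399]
ee_rot: [0.992, 0.128, -0.0, 0.0]
wrist_force: [1.8, -1.6, 0.7]
gripper_width: 1.002
grasp_force: 0.0
```

```bash
python3 - <<'E'
from m import *
s=r.sense();print(s['clock'],s['qpos'].round(3),s['position'].round(4))
way([[(.577,.117,.04,.258)]])
for c in('top','side'):
    im=eyes.snapshot(c);cv2.imwrite(f"pics/{c}1.png",im[:,:,::-1])
t=cv2.imread("pics/top1.png");s=cv2.imread("pics/side1.png")
a=cv2.resize(t[150:270,150:270],(480,480),interpolation=cv2.INTER_CUBIC)
b=cv2.resize(s[195:275,290:370],(480,480)[:2],interpolation=cv2.INTER_CUBIC)
cv2.imwrite("pics/z1.png",cv2.resize(np.hstack([a,b]),(800,400)))
E
```

```text
2.5 [ 0.169  0.358  0.182  1.395 -0.     3.054] [0.5608 0.0957 0.2399]
[0.001, 0.0, -0.003, 0.0281, -0.0221, 0.2665]
```

View pics/z1.png

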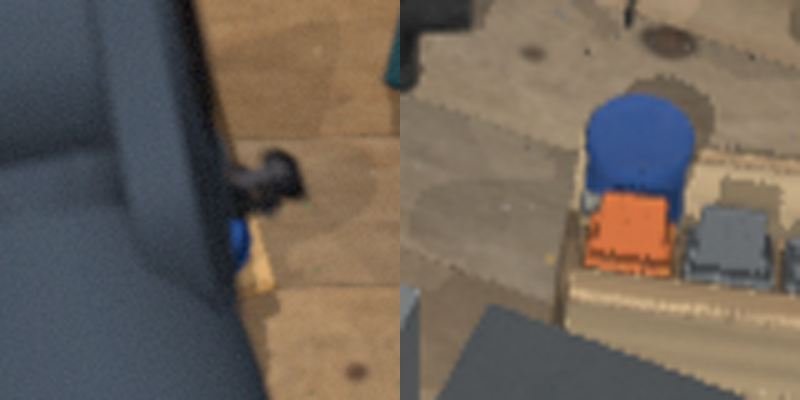

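The tin sits under the gripper and hasn't moved: in the side picture its lid is at about (338,221), which agrees with the estimate. I'll lower over it and grip.

Call:
servo_tool([
  [[0, 0, 0, 0.028, -0.022, 0.05, 1], [0, 0, 0, 0.028, -0.022, 0.1, 1], [0, 0, 0, 0.028, -0.022, 0.14, 1], [0, 0, 0, 0.028, -0.022, 0.18, 1], [0, 0, 0, 0.028, -0.022, 0.22, 1], [0, 0, 0, 0.028, -0.022, 0.25, 1], [0, 0, 0, 0.028, -0.022, 0.265, 1], [0, 0, 0, 0.028, -0.022, 0.265, 1]],
])

```text
clock: 3.4
position: [0.5746, 0.1153, 0.0403]
ee_rot: [0.992, 0.128, -0.001, 0.0]
wrist_force: [0.2, -0.6, 0.2]
gripper_width: 0.999
grasp_force: 0.0
```

Call:
servo_tool([
  [[0, 0, 0, 0, 0, 0, 0.5], [0, 0, 0, 0, 0, 0, 0.3], [0, 0, 0, 0, 0, 0, 0.3], [0, 0, 0, 0, 0, 0, 0.3], [0, 0, 0, 0, 0, 0, 0.3], [0, 0, 0, 0, 0, 0, 0.3], [0, 0, 0, 0, 0, 0, 0.3], [0, 0, 0, 0, 0, 0, 0.3]],
])

```text
clock: 4.2
position: [0.5764, 0.1167, 0.0433]
ee_rot: [0.992, 0.128, 0.001, 0.0]
wrist_force: [-1.6, -1.3, 7.5]
gripper_width: 0.773
grasp_force: 67.4
```

```bash
python3 - <<'E'
from m import *
way([[(.5764,.1167,.1333,.258)],[(.516,.342,.1333,.70)],[(.516,.342,.032,.70)]],(.5764,.1167,.0433,.258))
E
```

```text
[0.0, 0.0, 0.0, 0.0, 0.0, -0.12]

[0.0, 0.0, -0.884, -0.0012, -0.311, -0.0]

[0.0, 0.0, 0.0, 0.0, -0.0, 0.1351]
```

Call:
servo_tool([
  [[0, 0, 0, 0, 0, -0.01, 0.3], [0, 0, 0, 0, 0, -0.03, 0.3], [0, 0, 0, 0, 0, -0.06, 0.3], [0, 0, 0, 0, 0, -0.09, 0.3], [0, 0, 0, 0, 0, -0.11, 0.3], [0, 0, 0, 0, 0, -0.12, 0.3], [0, 0, 0, 0, 0, -0.12, 0.3], [0, 0, 0, 0, 0, -0.12, 0.3]],
])

```text
clock: 5.0
position: [0.5751, 0.1166, 0.1311]
ee_rot: [0.992, 0.129, -0.0, 0.0]
wrist_force: [0.4, -0.8, -3.3]
gripper_width: 0.767
grasp_force: 67.3
```

Call:
servo_tool([
  [[0, 0, -0.1, 0, -0.03, 0, 0.3], [0, 0, -0.25, 0, -0.08, 0, 0.3], [0, 0, -0.4, 0, -0.14, 0, 0.3], [0, 0, -0.6, 0, -0.2, 0, 0.3], [0, 0, -0.75, 0, -0.26, 0, 0.3], [0, 0, -0.88, 0, -0.3, 0, 0.3], [0, 0, -0.88, 0, -0.311, 0, 0.3], [0, 0, -0.88, 0, -0.311, 0, 0.3]],
])

```text
clock: 5.8
position: [0.5151, 0.3429, 0.1305]
ee_rot: [0.94, 0.342, -0.001, 0.0]
wrist_force: [0.2, -0.5, -3.2]
gripper_width: 0.766
grasp_force: 67.4
```

Call:
servo_tool([
  [[0, 0, 0, 0, 0, 0.02, 0.3], [0, 0, 0, 0, 0, 0.05, 0.3], [0, 0, 0, 0, 0, 0.08, 0.3], [0, 0, 0, 0, 0, 0.105, 0.3], [0, 0, 0, 0, 0, 0.12, 0.3], [0, 0, 0, 0, 0, 0.128, 0.3], [0, 0, 0, 0, 0, 0.132, 0.3], [0, 0, 0, 0, 0, 0.132, 0.3]],
])

```text
clock: 6.6
position: [0.5161, 0.3421, 0.0328]
ee_rot: [0.94, 0.342, 0.0, -0.0]
wrist_force: [-0.1, -0.2, -3.5]
gripper_width: 0.768
grasp_force: 67.4
```

Call:
servo_tool([
  [[0, 0, 0, 0, 0, 0.003, 0.3], [0, 0, 0, 0, 0, 0.003, 0.3], [0, 0, 0, 0, 0, 0.003, 0.55], [0, 0, 0, 0, 0, 0.003, 0.8], [0, 0, 0, 0, 0, 0.003, 0.95], [0, 0, 0, 0, 0, 0.003, 0.95], [0, 0, 0, 0, 0, 0.003, 0.95], [0, 0, 0, 0, 0, 0.003, 0.95]],
])

```text
clock: 7.4
position: [0.5158, 0.3422, 0.0303]
ee_rot: [0.94, 0.342, -0.0, 0.0]
wrist_force: [-0.1, -0.6, -0.1]
gripper_width: 0.976
grasp_force: 0.0
```

Call:
servo_tool([
  [[0, 0, 0, 0, 0, -0.03, 0.95], [0, 0, 0, 0, 0, -0.06, 0.95], [0, 0, 0, 0, 0, -0.1, 0.95], [0, 0, 0, 0, 0, -0.15, 0.95], [0, 0, 0, 0, 0, -0.2, 0.8], [0, 0, 0, 0, 0, -0.24, 0.5], [0, 0, 0, 0, 0, -0.24, 0.3], [0, 0, 0, 0, 0, -0.24, 0.2]],
])

```text
clock: 8.2
position: [0.5161, 0.3424, 0.2105]
ee_rot: [0.94, 0.342, 0.0, -0.0]
wrist_force: [0.4, -0.8, -1.3]
gripper_width: 0.602
grasp_force: 0.0
```

```bash
python3 - <<'E'
from m import *
s=r.sense();print(s['clock'],s['qpos'].round(3),s['position'].round(4))
for c in('top','side'):
    im=eyes.snapshot(c);cv2.imwrite(f"pics/{c}2.png",im[:,:,::-1])
    for q in('orange_cup','cup_grip','blue_tin'):
        for d in finder.landmark_of(c,q)[:2]: print(c,q,round(d["score"],2),[round(d["xy"][0]*560,1),round(d["xy"][1]*420,1)])
t=cv2.imread("pics/top2.png");s=cv2.imread("pics/side2.png")
a=cv2.resize(t[170:230,170:230],(400,400),interpolation=cv2.INTER_CUBIC)
b=cv2.resize(s[210:260,320:370],(400,400),interpolation=cv2.INTER_CUBIC)
cv2.imwrite("pics/z2.png",np.hstack([a,b]))
E
```

```text
8.2 [ 0.586  0.471  0.277  1.376 -0.     3.03 ] [0.5161 0.3424 0.2105]
top orange_cup 0.98 [204.5, 188.3]
top cup_grip 0.93 [200.5, 195.0]
top cup_grip 0.37 [419.4, 254.5]
top blue_tin 0.86 [127.1, 250.0]
side orange_cup 0.55 [335.1, 253.3]
side orange_cup 0.51 [206.5, 167.7]
side cup_grip 0.6 [334.8, 239.1]
side blue_tin 0.63 [408.3, 248.8]
```

View pics/z2.png

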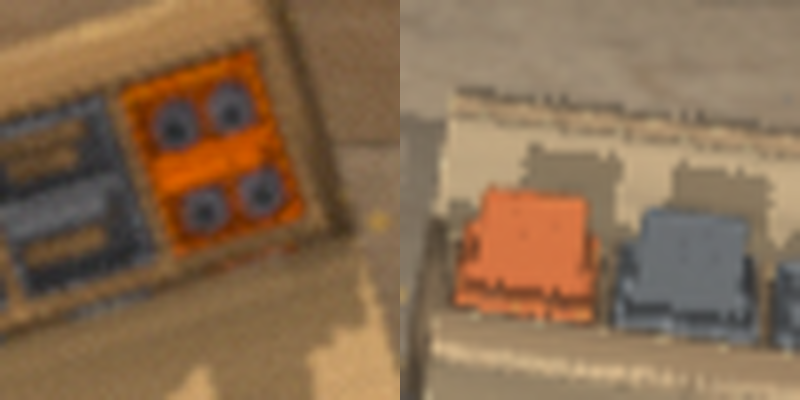

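```bash
python3 - <<'E'
from m import *
n=np.array([-.4239,-.1117,.8988])
print('tri top', tri({'top':(201,196.2),'side':(337,234.1)}).round(4))
for ox,oy in((.5969,.1881),(.6,.188)):
    O=R.from_euler('z',.258).as_matrix();t=np.radians(26);N=np.array([-np.sin(t),0,np.cos(t)])
    w=O@(np.array([.038,-.06,.062])+N*.036)+[ox,oy,0]
    print('model',w.round(4),proj('top',w).round(1),proj('side',w).round(1))
print('tin',onz('top',(127.1,250),0),onz('side',(408.3,248.8),0))
E
```

```text
tri top [0.6337 0.1373 0.0886]
model [0.6337 0.1358 0.0944] [[201.3 195.8]] [[336.7 232.7]]
model [0.6368 0.1357 0.0944] [[201.3 194.5]] [[336.3 233.5]]
tin [0.51136981 0.34925509 0.        ] [0.52537899 0.34324415 0.        ]
```

The top crop shows the orange cup with four nuts and its web band at about (201,196). The side crop shows the web top at (337,234). Both agree with the fitted model, and the tin stands clear on the left.

```bash
cat > plan2.py <<'E'
from m import *
n=np.array([-.4239,-.1117,.8988]);wt=np.array([.635,.136,.0935])
pre=tuple(wt+.045*n);g=tuple(wt-.027*n);o=.258;Y=o+np.pi/2
print(np.round(pre,4),np.round(g,4))
E
python3 - <<'E'
from plan2 import *
way([[(.58,.24,.22,1.15,.1,o)],[(.61,.15,.20,1.53,.28,o)],[(*pre,Y,.4538,o)],[(*g,Y,.4538,o)]])
E
```

```text
[0.6159 0.131  0.1339] [0.6464 0.139  0.0692]
[-0.125, 0.16, -0.904, -0.0218, 0.1594, -0.0136]

[-0.32, 0.17, -0.758, -0.0949, 0.0834, 0.0273]

[-0.345, 0.052, -0.596, -0.0322, -0.0144, 0.085]

[0.0, 0.0, 0.0, -0.0, -0.0, 0.096]
```

Call:
servo_tool([
  [[-0.125, 0.16, -0.904, -0.022, 0.159, -0.014, 0.2], [-0.125, 0.16, -0.904, -0.022, 0.159, -0.014, 0.2], [-0.125, 0.16, -0.904, -0.022, 0.159, -0.014, 0.2], [-0.125, 0.16, -0.904, -0.022, 0.159, -0.014, 0.2], [-0.125, 0.16, -0.904, -0.022, 0.159, -0.014, 0.2], [-0.125, 0.16, -0.904, -0.022, 0.159, -0.014, 0.2], [-0.125, 0.16, -0.904, -0.022, 0.159, -0.014, 0.2], [-0.125, 0.16, -0.904, -0.022, 0.159, -0.014, 0.2]],
])

```text
clock: 9.4
position: [0.5796, 0.241, 0.2206]
ee_rot: [0.838, 0.543, 0.048, 0.015]
wrist_force: [-0.2, -0.2, -0.4]
gripper_width: 0.602
grasp_force: 0.0
```

Call:
servo_tool([
  [[-0.32, 0.17, -0.758, -0.095, 0.083, 0.027, 0.2], [-0.32, 0.17, -0.758, -0.095, 0.083, 0.027, 0.2], [-0.32, 0.17, -0.758, -0.095, 0.083, 0.027, 0.2], [-0.32, 0.17, -0.758, -0.095, 0.083, 0.027, 0.2], [-0.32, 0.17, -0.758, -0.095, 0.083, 0.027, 0.2], [-0.32, 0.17, -0.758, -0.095, 0.083, 0.027, 0.2], [-0.32, 0.17, -0.758, -0.095, 0.083, 0.027, 0.2], [-0.32, 0.17, -0.758, -0.095, 0.083, 0.027, 0.2]],
])

```text
clock: 10.2
position: [0.6097, 0.151, 0.2009]
ee_rot: [0.714, 0.686, 0.122, 0.068]
wrist_force: [-0.1, -0.7, -0.2]
gripper_width: 0.6
grasp_force: 0.0
```

Call:
servo_tool([
  [[-0.345, 0.052, -0.596, -0.032, -0.014, 0.02, 0.2], [-0.345, 0.052, -0.596, -0.032, -0.014, 0.04, 0.2], [-0.345, 0.052, -0.596, -0.032, -0.014, 0.06, 0.2], [-0.345, 0.052, -0.596, -0.032, -0.014, 0.08, 0.2], [-0.345, 0.052, -0.596, -0.032, -0.014, 0.085, 0.2], [-0.345, 0.052, -0.596, -0.032, -0.014, 0.085, 0.2], [-0.345, 0.052, -0.596, -0.032, -0.014, 0.085, 0.2], [-0.345, 0.052, -0.596, -0.032, -0.014, 0.085, 0.2]],
])

```text
clock: 11.0
position: [0.6163, 0.1316, 0.1359]
ee_rot: [0.594, 0.772, 0.179, 0.138]
wrist_force: [0.5, 0.1, -0.5]
gripper_width: 0.602
grasp_force: 0.0
```

```bash
python3 - <<'E'
from plan2 import *
s=r.sense();print(s['clock'],s['qpos'].round(3),s['position'].round(4),s['gripper_width'],(-R.from_quat(s['ee_rot']).as_matrix()[:,2]).round(4))
way([[(*g,Y,.4538,o)]])
im=eyes.snapshot('side');cv2.imwrite("pics/z3.png",cv2.resize(im[170:270,290:400,::-1],(660,600),interpolation=cv2.INTER_CUBIC))
E
```

```text
[0.6159 0.131  0.1339] [0.6464 0.139  0.0692]
11.0 [ 0.197  0.153 -0.48   0.483  0.027  1.516] [0.6163 0.1316 0.1359] 0.6018264750970509 [-0.4253 -0.1125  0.898 ]
[0.004, -0.001, 0.0, -0.0008, -0.0019, 0.098]
```

View pics/z3.png

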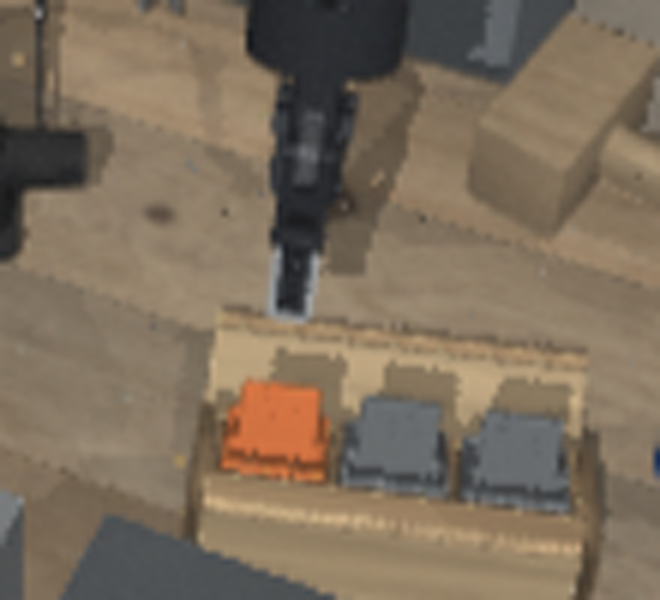

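The gripper is tilted along the well axis, right over the orange web: finger at about (293,315) in the crop, web at (285,400). Lowering and pinching.

Call:
servo_tool([
  [[0, 0, 0, -0.001, -0.002, 0.015, 0.2], [0, 0, 0, -0.001, -0.002, 0.03, 0.2], [0, 0, 0, -0.001, -0.002, 0.045, 0.2], [0, 0, 0, -0.001, -0.002, 0.06, 0.2], [0, 0, 0, -0.001, -0.002, 0.075, 0.2], [0, 0, 0, -0.001, -0.002, 0.09, 0.2], [0, 0, 0, -0.001, -0.002, 0.097, 0.2], [0, 0, 0, -0.001, -0.002, 0.097, 0.2]],
])

```text
clock: 11.85
position: [0.6453, 0.1385, 0.0679]
ee_rot: [0.595, 0.772, 0.178, 0.137]
wrist_force: [0.0, -0.4, -0.2]
gripper_width: 0.598
grasp_force: 0.0
```

Call:
servo_tool([
  [[0, 0, 0, 0, 0, 0, -0.3], [0, 0, 0, 0, 0, 0, -0.6], [0, 0, 0, 0, 0, 0, -0.8], [0, 0, 0, 0, 0, 0, -1], [0, 0, 0, 0, 0, 0, -1], [0, 0, 0, 0, 0, 0, -1], [0, 0, 0, 0, 0, 0, -1], [0, 0, 0, 0, 0, 0, -1]],
])

```text
clock: 12.65
position: [0.6463, 0.1386, 0.0699]
ee_rot: [0.594, 0.772, 0.179, 0.138]
wrist_force: [0.4, -0.5, 6.5]
gripper_width: 0.082
grasp_force: 60.1
```

Call:
servo_tool([
  [[0, 0, 0, 0, 0, -0.003, -1], [0, 0, 0, 0, 0, -0.009, -1], [0, 0, 0, 0, 0, -0.018, -1], [0, 0, 0, 0, 0, -0.028, -1], [0, 0, 0, 0, 0, -0.038, -1], [0, 0, 0, 0, 0, -0.048, -1], [0, 0, 0, 0, 0, -0.056, -1], [0, 0, 0, 0, 0, -0.06, -1]],
])

```text
clock: 13.45
position: [0.6259, 0.1334, 0.1096]
ee_rot: [0.595, 0.772, 0.178, 0.137]
wrist_force: [-0.5, -1.1, -2.9]
gripper_width: 0.08
grasp_force: 59.2
```

Call:
servo_tool([
  [[0, 0, 0, 0, 0, -0.005, -1], [0, 0, 0, 0, 0, -0.012, -1], [0, 0, 0, 0, 0, -0.022, -1], [0, 0, 0, 0, 0, -0.032, -1], [0, 0, 0, 0, 0, -0.042, -1], [0, 0, 0, 0, 0, -0.05, -1], [0, 0, 0, 0, 0, -0.053, -1], [0, 0, 0, 0, 0, -0.053, -1]],
])

```text
clock: 14.25
position: [0.6096, 0.129, 0.1456]
ee_rot: [0.594, 0.772, 0.179, 0.138]
wrist_force: [-0.1, 0.1, -0.9]
gripper_width: 0.08
grasp_force: 59.2
```

```bash
python3 - <<'E'
from plan2 import *
s=r.sense();print(s['clock'],s['qpos'].round(3),s['wrist_force'])
T=-.075+np.pi/2
way([[(.60,.12,.22,Y,.1,o)],[(.54,-.02,.25,Y,0,o)],[(.49,-.23,.25,Y-.2)],[(.529,-.421,.25,T)],[(.529,-.421,.07,T)]])
im=eyes.snapshot('side');cv2.imwrite("pics/z4.png",cv2.resize(im[160:270,290:400,::-1],(600,600),interpolation=cv2.INTER_CUBIC))
E
```

```text
[0.6159 0.131  0.1339] [0.6464 0.139  0.0692]
14.25 [ 0.194  0.13  -0.48   0.506  0.028  1.514] [-0.10020201  0.14305088 -0.92515803]
[0.71, -0.0, 0.0, -0.0083, 0.0297, -0.0959]

[0.2, -0.0, -0.0, -0.1601, -0.1204, -0.0523]

[0.0, -0.0, 0.4, -0.2537, -0.1359, -0.0]

[-0.0, -0.0, 0.266, -0.2573, 0.0372, 0.0]

[0.0, 0.0, 0.0, 0.0, -0.0, 0.24]
```

View pics/z4.png

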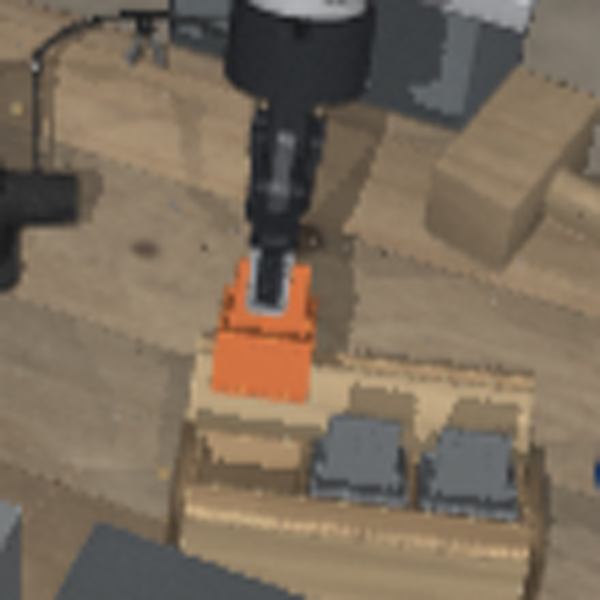

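The cup is out of its well, hanging from the web at about (265,330) in the crop, and the grey cups are undisturbed. Next I'll level it and carry it over the sander.

Call:
servo_tool([
  [[0.04, 0, 0, -0.001, 0.002, -0.01, -1], [0.12, 0, 0, -0.002, 0.006, -0.025, -1], [0.24, 0, 0, -0.003, 0.01, -0.04, -1], [0.36, 0, 0, -0.005, 0.016, -0.055, -1], [0.48, 0, 0, -0.006, 0.021, -0.07, -1], [0.58, 0, 0, -0.007, 0.025, -0.083, -1], [0.66, 0, 0, -0.008, 0.028, -0.092, -1], [0.71, 0, 0, -0.008, 0.03, -0.096, -1]],
])

```text
clock: 15.1
position: [0.6006, 0.1203, 0.2199]
ee_rot: [0.609, 0.791, 0.039, 0.03]
wrist_force: [-0.6, 0.3, -1.7]
gripper_width: 0.082
grasp_force: 59.2
```

Call:
servo_tool([
  [[0.05, 0, 0, -0.007, -0.005, -0.01, -1], [0.1, 0, 0, -0.02, -0.015, -0.02, -1], [0.14, 0, 0, -0.04, -0.03, -0.03, -1], [0.17, 0, 0, -0.065, -0.049, -0.038, -1], [0.19, 0, 0, -0.09, -0.068, -0.044, -1], [0.2, 0, 0, -0.115, -0.086, -0.048, -1], [0.2, 0, 0, -0.138, -0.104, -0.052, -1], [0.2, 0, 0, -0.16, -0.12, -0.052, -1]],
])

```text
clock: 15.9
position: [0.5403, -0.0205, 0.2494]
ee_rot: [0.61, 0.792, -0.0, -0.0]
wrist_force: [0.2, 0.5, -2.1]
gripper_width: 0.082
grasp_force: 59.2
```

Call:
servo_tool([
  [[0, 0, 0.04, -0.025, -0.013, 0, -1], [0, 0, 0.09, -0.055, -0.029, 0, -1], [0, 0, 0.14, -0.09, -0.048, 0, -1], [0, 0, 0.2, -0.125, -0.067, 0, -1], [0, 0, 0.25, -0.16, -0.086, 0, -1], [0, 0, 0.3, -0.195, -0.105, 0, -1], [0, 0, 0.35, -0.225, -0.121, 0, -1], [0, 0, 0.4, -0.254, -0.136, 0, -1]],
])

```text
clock: 16.7
position: [0.4901, -0.2311, 0.2492]
ee_rot: [0.687, 0.727, -0.0, -0.0]
wrist_force: [0.6, -0.7, -1.0]
gripper_width: 0.079
grasp_force: 59.2
```

```bash
python3 - <<'E'
from plan2 import *
s=r.sense();print(s['clock'],s['qpos'].round(3),s['position'].round(4),s['wrist_force'],s['grasp_force'],R.from_quat(s['ee_rot']).as_matrix()[:,2].round(3))
T=-.075+np.pi/2
way([[(.529,-.421,.25,T)],[(.529,-.421,.07,T)]])
im=eyes.snapshot('top')
cv2.imwrite("pics/top5.png",cv2.resize(im[200:310,370:480,::-1],(600,600),interpolation=cv2.INTER_CUBIC))
E
```

```text
[0.6159 0.131  0.1339] [0.6464 0.139  0.0692]
16.7 [-0.44   0.3    0.125  1.396 -0.     1.074] [ 0.4901 -0.2311  0.2492] [ 0.56682584 -0.74737221 -0.95030126] 59.15722846984863 [-0.001  0.    -1.   ]
[-0.001, -0.0, 0.264, -0.2558, 0.0374, -0.0012]

[0.0, 0.0, 0.0, 0.0, -0.0, 0.24]
```

View pics/top5.png

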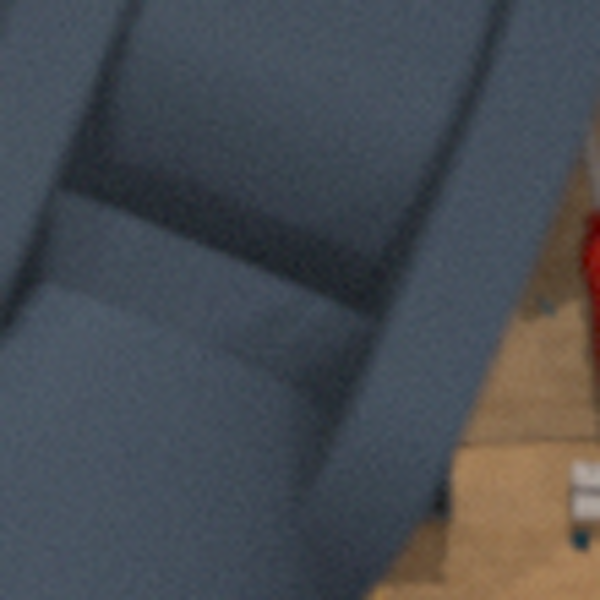

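The arm hides the tray from the top camera, so I'll refine its pose from the first picture while finishing the carry.

```bash
python3 - <<'E'
from h import *
im=cv2.imread("pics/top0.png");c=im[200:310,375:470].max(2)
m=(c<85).astype(np.uint8);m=cv2.morphologyEx(m,cv2.MORPH_CLOSE,np.ones((15,15)));m=cv2.morphologyEx(m,cv2.MORPH_OPEN,np.ones((9,9)))
k=max(cv2.findContours(m,0,2)[0],key=cv2.contourArea)
b=cv2.boxPoints(cv2.minAreaRect(k))+[375,200]
P=np.array([onz('top',u,.028) for u in b]);print(b.round(1).tolist(),P.round(3).tolist(),P.mean(0).round(4))
for p,l in(((.477,-.419),-.075),):
    Q=np.array([[a,q,.028] for a in(.103,-.103) for q in(.076,-.076)])@R.from_euler('z',l).as_matrix().T+[*p,0]
    print(proj('side',Q).round(1).tolist())
g=cv2.imread("pics/side0.png").max(2)
m=(g[140:200,170:250]<85).astype(np.uint8);m=cv2.morphologyEx(m,cv2.MORPH_CLOSE,np.ones((11,11)));m=cv2.morphologyEx(m,cv2.MORPH_OPEN,np.ones((5,5)))
k=max(cv2.findContours(m,0,2)[0],key=cv2.contourArea);print((cv2.approxPolyDP(k,4,True)[:,0]+[170,140]).tolist())
E
```

```text
[[390.0, 200.0], [469.0, 200.0], [469.0, 296.0], [390.0, 296.0]] [[0.62, -0.347, 0.028], [0.613, -0.552, 0.028], [0.367, -0.532, 0.028], [0.373, -0.332, 0.028]] [ 0.4932 -0.4409  0.028 ]
[[209.6, 189.1], [175.2, 174.4], [241.8, 154.5], [208.7, 141.8]]
[[249, 140], [235, 140], [234, 149], [215, 146], [214, 140], [193, 140], [194, 157], [184, 157], [183, 146], [178, 146], [178, 154], [170, 157], [170, 189], [189, 184], [192, 191], [212, 193], [229, 180], [241, 160], [241, 145]]
```

Call:
servo_tool([
  [[0, 0, 0.03, -0.02, 0.003, 0, -1], [0, 0, 0.06, -0.055, 0.008, 0, -1], [0, 0, 0.1, -0.1, 0.015, 0, -1], [0, 0, 0.15, -0.15, 0.022, 0, -1], [0, 0, 0.2, -0.195, 0.029, 0, -1], [0, 0, 0.24, -0.235, 0.034, 0, -1], [0, 0, 0.264, -0.256, 0.037, 0, -1], [0, 0, 0.264, -0.256, 0.037, 0, -1]],
])

```text
clock: 17.55
position: [0.5296, -0.4219, 0.2478]
ee_rot: [0.733, 0.68, -0.0, -0.001]
wrist_force: [-0.3, 0.4, -1.7]
gripper_width: 0.078
grasp_force: 59.1
```

The side view corners agree within about 5 mm, inside the 15 mm play. Lowering.

Call:
servo_tool([
  [[0, 0, 0, 0, -0.003, 0.02, -1], [0, 0, 0, 0, -0.003, 0.06, -1], [0, 0, 0, 0, -0.003, 0.1, -1], [0, 0, 0, 0, -0.003, 0.15, -1], [0, 0, 0, 0, -0.003, 0.195, -1], [0, 0, 0, 0, -0.003, 0.23, -1], [0, 0, 0, 0, -0.003, 0.247, -1], [0, 0, 0, 0, -0.003, 0.25, -1]],
])

```text
clock: 18.35
position: [0.5266, -0.4187, 0.0607]
ee_rot: [0.732, 0.681, -0.0, -0.001]
wrist_force: [0.5, 0.4, -2.1]
gripper_width: 0.084
grasp_force: 59.2
```

```bash
python3 - <<'E'
from h import *
s=r.sense();print(s['clock'],s['position'].round(4),s['wrist_force'])
im=eyes.snapshot('side')
cv2.imwrite("pics/side6.png",cv2.resize(im[120:210,160:260,::-1],(666,600),interpolation=cv2.INTER_CUBIC))
E
```

```text
18.35 [ 0.5266 -0.4187  0.0607] [ 0.48309485  0.42251304 -2.08215115]
```

View pics/side6.png

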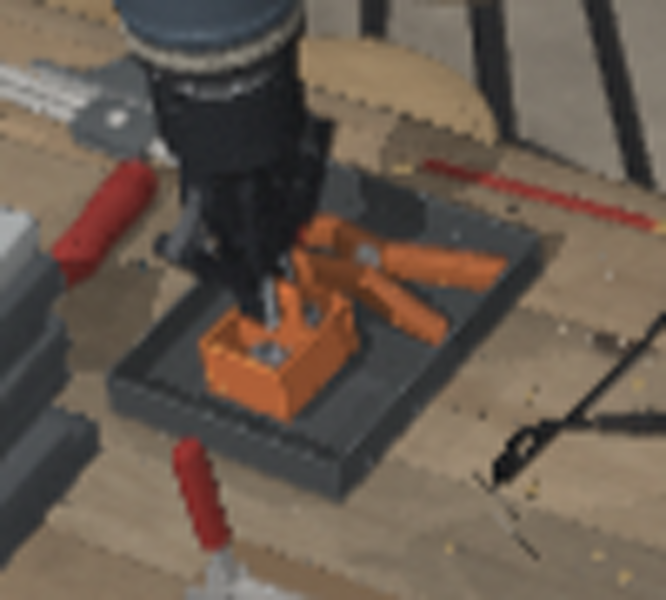

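The cup hangs level above the back bay with its nuts visible. Compared with the tray's back rim, from (110,380) to (340,490) in the crop, it should go about 4 mm further back.

Call:
servo_tool([
  [[0, 0, 0, 0, 0.004, 0.002, -1], [0, 0, 0, 0, 0.006, 0.006, -1], [0, 0, 0, 0, 0.006, 0.01, -1], [0, 0, 0, 0, 0.006, 0.014, -1], [0, 0, 0, 0, 0.006, 0.017, -1], [0, 0, 0, 0, 0.006, 0.02, -1], [0, 0, 0, 0, 0.006, 0.021, -1], [0, 0, 0, 0, 0.006, 0.021, -1]],
])

```text
clock: 19.2
position: [0.5313, -0.42, 0.0461]
ee_rot: [0.733, 0.681, -0.0, -0.0]
wrist_force: [-0.2, -0.4, -2.2]
gripper_width: 0.081
grasp_force: 59.2
```

Call:
servo_tool([
  [[0, 0, 0, 0, 0, 0.001, -1], [0, 0, 0, 0, 0, 0.001, -1], [0, 0, 0, 0, 0, 0.002, -1], [0, 0, 0, 0, 0, 0.002, -1], [0, 0, 0, 0, 0, 0.003, -1], [0, 0, 0, 0, 0, 0.003, -1], [0, 0, 0, 0, 0, 0.003, -1], [0, 0, 0, 0, 0, 0.003, -1]],
])

```text
clock: 20.0
position: [0.5314, -0.42, 0.044]
ee_rot: [0.733, 0.681, -0.0, -0.0]
wrist_force: [0.3, 0.2, -1.5]
gripper_width: 0.081
grasp_force: 59.2
```

Call:
servo_tool([
  [[0, 0, 0, 0, 0, 0.001, -1], [0, 0, 0, 0, 0, 0.001, -1], [0, 0, 0, 0, 0, 0.002, -1], [0, 0, 0, 0, 0, 0.002, -1], [0, 0, 0, 0, 0, 0.003, -1], [0, 0, 0, 0, 0, 0.003, -1], [0, 0, 0, 0, 0, 0.003, -1], [0, 0, 0, 0, 0, 0.003, -1]],
])

```text
clock: 20.8
position: [0.5316, -0.42, 0.0433]
ee_rot: [0.733, 0.681, 0.0, 0.0]
wrist_force: [-6.8, 6.9, 20.5]
gripper_width: 0.08
grasp_force: 62.3
```

Touched down. Opening, then rising.

Call:
servo_tool([
  [[0, 0, 0, 0, 0, -0.001, -1], [0, 0, 0, 0, 0, -0.001, -0.8], [0, 0, 0, 0, 0, -0.001, -0.6], [0, 0, 0, 0, 0, -0.001, -0.5], [0, 0, 0, 0, 0, -0.001, -0.5], [0, 0, 0, 0, 0, -0.001, -0.5], [0, 0, 0, 0, 0, -0.001, -0.5], [0, 0, 0, 0, 0, -0.001, -0.5]],
])

```text
clock: 21.6
position: [0.5314, -0.42, 0.0425]
ee_rot: [0.733, 0.681, -0.0, -0.0]
wrist_force: [0.6, 0.2, 0.4]
gripper_width: 0.248
grasp_force: 0.0
```

Call:
servo_tool([
  [[0, 0, 0, 0, 0, -0.02, -0.5], [0, 0, 0, 0, 0, -0.05, -0.5], [0, 0, 0, 0, 0, -0.09, -0.5], [0, 0, 0, 0, 0, -0.14, 0], [0, 0, 0, 0, 0, -0.19, 0.5], [0, 0, 0, 0, 0, -0.24, 0.95], [0, 0, 0, 0, 0, -0.27, 0.95], [0, 0, 0, 0, 0, -0.27, 0.95]],
])

```text
clock: 22.4
position: [0.5325, -0.4208, 0.2487]
ee_rot: [0.733, 0.681, 0.0, 0.002]
wrist_force: [0.2, 0.7, 0.6]
gripper_width: 0.971
grasp_force: 0.0
```

```bash
python3 - <<'E'
from m import *
eyes.snapshot('side')
for q in('orange_cup','kit_tray','cup_grip','nut_1','blue_tin'):
    for d in finder.look_for('side',q)[:4]: e=np.array(d["extent"])*[560,420,560,420];print(q,round(d["score"],2),e.round(1))
P=np.array([.5316,-.42,.022]);print(proj('side',P))
o=.258
way([[(.49,-.25,.25,1.1)],[(.49,-.02,.25,.85)],[(.50,.18,.25,.75)],[(.516,.342,.20,.70)],[(.516,.342,.03,.70)]])
E
```

```text
orange_cup 0.63 [202.9 176.4  26.7  18.3]
kit_tray 0.79 [207.1 169.8  69.9  49.7]
cup_grip 0.58 [199.7 175.2  21.8  18.4]
nut_1 0.72 [354.3 243.4  15.8  18.6]
blue_tin 0.57 [413.2 242.6  26.9  31.7]
blue_tin 0.5 [375.3 245.4  19.   16.3]
[[201.20773265 174.80722324]]
[-0.004, -0.001, 0.794, 0.2217, -0.0714, -0.0078]

[-0.0, -0.0, 0.5, 0.2733, -0.1391, -0.0]

[0.0, -0.0, 0.2, 0.2091, -0.166, -0.0]

[0.0, -0.0, 0.1, 0.1628, -0.1435, 0.0667]

[0.0, 0.0, 0.0, 0.0, -0.0, 0.2267]
```

Call:
servo_tool([
  [[0, 0, 0.79, 0.22, -0.071, -0.008, 0.95], [0, 0, 0.79, 0.22, -0.071, -0.008, 0.95], [0, 0, 0.79, 0.22, -0.071, -0.008, 0.95], [0, 0, 0.79, 0.22, -0.071, -0.008, 0.95], [0, 0, 0.79, 0.22, -0.071, -0.008, 0.95], [0, 0, 0.79, 0.22, -0.071, -0.008, 0.95], [0, 0, 0.79, 0.22, -0.071, -0.008, 0.95], [0, 0, 0.79, 0.22, -0.071, -0.008, 0.95]],
])

```text
clock: 23.5
position: [0.4906, -0.2524, 0.2505]
ee_rot: [0.852, 0.523, -0.0, -0.0]
wrist_force: [0.9, 0.3, -0.3]
gripper_width: 0.975
grasp_force: 0.0
```

Call:
servo_tool([
  [[0, 0, 0.5, 0.273, -0.139, 0, 0.95], [0, 0, 0.5, 0.273, -0.139, 0, 0.95], [0, 0, 0.5, 0.273, -0.139, 0, 0.95], [0, 0, 0.5, 0.273, -0.139, 0, 0.95], [0, 0, 0.5, 0.273, -0.139, 0, 0.95], [0, 0, 0.5, 0.273, -0.139, 0, 0.95], [0, 0, 0.5, 0.273, -0.139, 0, 0.95], [0, 0, 0.5, 0.273, -0.139, 0, 0.95]],
])

```text
clock: 24.3
position: [0.4903, -0.0229, 0.2509]
ee_rot: [0.911, 0.413, -0.0, -0.0]
wrist_force: [-0.2, -0.2, 0.8]
gripper_width: 0.976
grasp_force: 0.0
```

Call:
servo_tool([
  [[0, 0, 0.2, 0.209, -0.166, 0, 0.95], [0, 0, 0.2, 0.209, -0.166, 0, 0.95], [0, 0, 0.2, 0.209, -0.166, 0, 0.95], [0, 0, 0.2, 0.209, -0.166, 0, 0.95], [0, 0, 0.2, 0.209, -0.166, 0, 0.95], [0, 0, 0.2, 0.209, -0.166, 0, 0.95], [0, 0, 0.2, 0.209, -0.166, 0, 0.95], [0, 0, 0.2, 0.209, -0.166, 0, 0.95]],
])

```text
clock: 25.1
position: [0.5, 0.1766, 0.2512]
ee_rot: [0.931, 0.366, -0.0, -0.0]
wrist_force: [-0.2, -0.3, 0.6]
gripper_width: 0.977
grasp_force: 0.0
```

Call:
servo_tool([
  [[0, 0, 0.1, 0.163, -0.144, 0.067, 0.95], [0, 0, 0.1, 0.163, -0.144, 0.067, 0.95], [0, 0, 0.1, 0.163, -0.144, 0.067, 0.95], [0, 0, 0.1, 0.163, -0.144, 0.067, 0.95], [0, 0, 0.1, 0.163, -0.144, 0.067, 0.95], [0, 0, 0.1, 0.163, -0.144, 0.067, 0.95], [0, 0, 0.1, 0.163, -0.144, 0.067, 0.95], [0, 0, 0.1, 0.163, -0.144, 0.067, 0.95]],
])

```text
clock: 25.9
position: [0.5156, 0.3393, 0.2017]
ee_rot: [0.939, 0.343, 0.0, -0.0]
wrist_force: [1.0, 0.3, 0.4]
gripper_width: 0.977
grasp_force: 0.0
```

```bash
python3 - <<'E'
from m import *
s=r.sense();print(s['clock'],s['qpos'].round(3),s['position'].round(4),s['gripper_width'])
way([[(.516,.342,.03,.70)]])
E
```

```text
25.9 [0.582 0.467 0.249 1.352 0.    3.023] [0.5156 0.3393 0.2017] 0.9769173030424111
[-0.0, -0.001, 0.001, 0.0025, -0.0023, 0.2289]
```

Call:
servo_tool([
  [[0, 0, 0, 0.0025, -0.0023, 0.03, 0.95], [0, 0, 0, 0.0025, -0.0023, 0.07, 0.95], [0, 0, 0, 0.0025, -0.0023, 0.11, 0.95], [0, 0, 0, 0.0025, -0.0023, 0.15, 0.95], [0, 0, 0, 0.0025, -0.0023, 0.185, 0.95], [0, 0, 0, 0.0025, -0.0023, 0.215, 0.95], [0, 0, 0, 0.0025, -0.0023, 0.228, 0.95], [0, 0, 0, 0.0025, -0.0023, 0.228, 0.95]],
])

```text
clock: 26.7
position: [0.515, 0.3422, 0.0293]
ee_rot: [0.939, 0.344, -0.001, 0.0]
wrist_force: [-0.0, 0.1, 0.0]
gripper_width: 0.977
grasp_force: 0.0
```

Call:
servo_tool([
  [[0, 0, 0, 0, 0, 0, 0.5], [0, 0, 0, 0, 0, 0, 0.3], [0, 0, 0, 0, 0, 0, 0.3], [0, 0, 0, 0, 0, 0, 0.3], [0, 0, 0, 0, 0, 0, 0.3], [0, 0, 0, 0, 0, 0, 0.3], [0, 0, 0, 0, 0, 0, 0.3], [0, 0, 0, 0, 0, 0, 0.3]],
])

```text
clock: 27.5
position: [0.5163, 0.3435, 0.0317]
ee_rot: [0.939, 0.344, 0.001, -0.0]
wrist_force: [-1.1, -2.6, 8.0]
gripper_width: 0.769
grasp_force: 67.3
```

Call:
servo_tool([
  [[0, 0, 0, 0, 0, -0.01, 0.3], [0, 0, 0, 0, 0, -0.03, 0.3], [0, 0, 0, 0, 0, -0.06, 0.3], [0, 0, 0, 0, 0, -0.09, 0.3], [0, 0, 0, 0, 0, -0.12, 0.3], [0, 0, 0, 0, 0, -0.135, 0.3], [0, 0, 0, 0, 0, -0.135, 0.3], [0, 0, 0, 0, 0, -0.135, 0.3]],
])

```text
clock: 28.3
position: [0.5152, 0.343, 0.1305]
ee_rot: [0.939, 0.344, -0.0, -0.0]
wrist_force: [0.3, 0.0, -3.1]
gripper_width: 0.772
grasp_force: 67.3
```

```bash
python3 - <<'E'
from m import *
s=r.sense();print(s['clock'],s['position'].round(4),s['gripper_width'],s['wrist_force'])
way([[(.5764,.1167,.132,.258)],[(.5764,.1167,.046,.258)]])
E
```

```text
28.3 [0.5152 0.343  0.1305] 0.7719547546729498 [ 0.34646531  0.01391699 -3.07539688]
[-0.001, 0.002, 0.888, -0.1325, 0.283, -0.002]

[0.0, 0.0, 0.0, 0.0, -0.0, 0.1147]
```

Call:
servo_tool([
  [[0, 0, 0.1, -0.014, 0.03, -0.001, 0.3], [0, 0, 0.25, -0.038, 0.08, -0.002, 0.3], [0, 0, 0.4, -0.06, 0.128, -0.002, 0.3], [0, 0, 0.55, -0.085, 0.18, -0.002, 0.3], [0, 0, 0.7, -0.11, 0.235, -0.002, 0.3], [0, 0, 0.82, -0.126, 0.27, -0.002, 0.3], [0, 0, 0.888, -0.1325, 0.283, -0.002, 0.3], [0, 0, 0.888, -0.1325, 0.283, -0.002, 0.3]],
])

```text
clock: 29.1
position: [0.5763, 0.1155, 0.1314]
ee_rot: [0.992, 0.127, -0.001, 0.0]
wrist_force: [-0.0, 0.7, -3.0]
gripper_width: 0.771
grasp_force: 67.4
```

Call:
servo_tool([
  [[0, 0, 0, 0, 0, 0.015, 0.3], [0, 0, 0, 0, 0, 0.04, 0.3], [0, 0, 0, 0, 0, 0.065, 0.3], [0, 0, 0, 0, 0, 0.085, 0.3], [0, 0, 0, 0, 0, 0.1, 0.3], [0, 0, 0, 0, 0, 0.11, 0.3], [0, 0, 0, 0, 0, 0.113, 0.3], [0, 0, 0, 0, 0, 0.113, 0.3]],
])

```text
clock: 29.9
position: [0.5765, 0.1171, 0.0477]
ee_rot: [0.992, 0.129, -0.0, -0.0]
wrist_force: [-0.0, -0.3, -2.5]
gripper_width: 0.769
grasp_force: 67.4
```

Another 4 mm down slowly, until it touches.

Call:
servo_tool([
  [[0, 0, 0, 0, 0, 0.001, 0.3], [0, 0, 0, 0, 0, 0.002, 0.3], [0, 0, 0, 0, 0, 0.003, 0.3], [0, 0, 0, 0, 0, 0.004, 0.3], [0, 0, 0, 0, 0, 0.005, 0.3], [0, 0, 0, 0, 0, 0.005, 0.3], [0, 0, 0, 0, 0, 0.005, 0.3], [0, 0, 0, 0, 0, 0.005, 0.3]],
])

```text
clock: 30.7
position: [0.5765, 0.1169, 0.044]
ee_rot: [0.992, 0.129, -0.0, -0.0]
wrist_force: [-0.6, -0.5, -2.3]
gripper_width: 0.77
grasp_force: 67.4
```

Call:
servo_tool([
  [[0, 0, 0, 0, 0, 0.001, 0.3], [0, 0, 0, 0, 0, 0.001, 0.3], [0, 0, 0, 0, 0, 0.001, 0.4], [0, 0, 0, 0, 0, 0.001, 0.55], [0, 0, 0, 0, 0, 0.001, 0.8], [0, 0, 0, 0, 0, 0.001, 1], [0, 0, 0, 0, 0, 0.001, 1], [0, 0, 0, 0, 0, 0.001, 1]],
])

```text
clock: 31.5
position: [0.5766, 0.1169, 0.0433]
ee_rot: [0.992, 0.129, -0.0, -0.0]
wrist_force: [0.2, -0.0, 0.1]
gripper_width: 1.0
grasp_force: 0.0
```

Call:
servo_tool([
  [[0, 0, 0, 0, 0, -0.02, 1], [0, 0, 0, 0, 0, -0.05, 1], [0, 0, 0, 0, 0, -0.09, 1], [0, 0, 0, 0, 0, -0.14, 1], [0, 0, 0, 0, 0, -0.19, 1], [0, 0, 0, 0, 0, -0.23, 1], [0, 0, 0, 0, 0, -0.25, 1], [0, 0, 0, 0, 0, -0.25, 1]],
])

```text
clock: 32.3
position: [0.5777, 0.117, 0.233]
ee_rot: [0.992, 0.129, 0.002, -0.0]
wrist_force: [-0.0, -0.2, -1.7]
gripper_width: 0.998
grasp_force: 0.0
```

```bash
python3 - <<'E'
from m import *
s=r.sense();print(s['clock'],s['position'].round(4),s['gripper_width'],s['wrist_force'])
im=eyes.snapshot('side')[:,:,::-1];a=cv2.imread('pics/side0.png')
def blob(i):
    h=cv2.cvtColor(np.ascontiguousarray(i[205:260,310:370]),cv2.COLOR_BGR2HSV);m=cv2.inRange(h,(105,120,50),(125,255,255));x,y,w,hh=cv2.boundingRect(m);return x+310,y+205,w,hh
print('tin before/after',blob(a),blob(im))
def blo(i):
    h=cv2.cvtColor(np.ascontiguousarray(i[150:200,180:240]),cv2.COLOR_BGR2HSV);m=cv2.inRange(h,(3,150,80),(15,255,255));x,y,w,hh=cv2.boundingRect(m);return x+180,y+150,w,hh
print('orange in tray',blo(a),blo(im))
for q in('orange_cup','nut_1'):
    for d in finder.look_for('side',q)[:5]: print(q,round(d['score'],2),(np.array(d['extent'])*[560,420,560,420]).round(1))
im=eyes.snapshot('top')
for q in('orange_cup','nut_1'):
    for d in finder.look_for('top',q)[:5]: print('top',q,round(d['score'],2),(np.array(d['extent'])*[560,420,560,420]).round(1))
h=cv2.cvtColor(np.ascontiguousarray(im[205:260,385:455,::-1]),cv2.COLOR_BGR2HSV);m=cv2.inRange(h,(3,150,80),(15,255,255));print('cup+clamp rows',m.any(1).nonzero()[0]+205,proj('top',[.5316,-.42,.04]))
E
```

```text
32.3 [0.5777 0.117  0.233 ] 0.9982790558023598 [-0.01586871 -0.16443072 -1.73345495]
tin before/after (327, 214, 22, 25) (327, 214, 21, 25)
orange in tray (201, 153, 35, 18) (190, 153, 46, 33)
orange_cup 0.76 [201.4 178.   27.9  26.5]
orange_cup 0.29 [354.9 252.7  70.9  52. ]
nut_1 0.49 [375.9 247.3  18.8  16.3]
nut_1 0.49 [262.5 235.5  31.3  18.6]
top orange_cup 0.61 [419.3 234.8  25.   32.2]
cup+clamp rows [219 220 221 222 223 224 225 226 227 228 229 230 231 232 233 234 235 236
 237 238 239 240 241 242 243 244 245 246 247 258 259] [[421.51320052 232.24548946]]
```

The tin's outline matches its starting one to within a pixel, the cup sits inside the bay, and the arm is clear.

```bash
python3 -c "
from cell import finish_job
print(finish_job())"
```

```text
the job is handed in; nothing more can be done
None
```

I handed the job in at about 32 s: the orange cup is upright in the empty bay and the blue tin is back where it stood on the ledge. I saw nuts in the cup just before setting it down but did not count all four afterwards, and no verdict came back.

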